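Close the ink pad and shut its drawer

ROBOT

A 6-joint arm with a two-finger parallel gripper is mounted at the origin on a cart in front of the work surface, level with it; the furniture and walls round the work are solid. World frame = base frame: x ahead of the robot, y to its left, z up, the work surface at z = 0. Lengths are in m, angles in rad, forces in N, time in s.
With the tool pointing down it reaches from about 0.15 to 0.775 m from the base axis. Payload 6.1 kg.
Tool frame: the origin (TCP) lies at the very end of the fingers, on their centre line; the grasp point (between the pads) lies 19 mm behind it; z points along the fingers, y is the line along which they close (so a half turn about z gives the same grasp; the last joint's range is limited). The gripper opens to 85 mm and grips with 20 to 120 N. Pads are 22 mm wide; open, the fingers measure 114 mm over their backs; the gripper's body (76 mm by 85 mm) begins 54 mm behind the grasp point. The pads swing forward as they close: fully open they stand 13 mm farther back than shut.
Start: joints at [-1.147, 0.126, -0.04, 1.405, 0, 1.571], TCP at [0.216, -0.479, 0.197] pointing down, gripper open.
Joint ranges: [-2.72, 2.72], [-0.95, 1.95], [-1.27, 1.35], [-1.78, 2.02], [-1.46, 1.47], [-3.14, 3.14]. Speed limits (rad/s): [2.39, 2.39, 3.01, 3.14, 3.14, 3.14].

INTERFACE

Orientations are given as [roll, pitch, yaw] about the fixed x, y, z axes, in that order (R = Rz(yaw) Ry(pitch) Rx(roll)).
In Python, from station import telemetry, imaging, job gives the robot as it stands. The module is installed in compiled form; this text tells all that it offers.
- The arm moves only by the shell command python3 -m jog 'ROWS' [FORCE]. ROWS is JSON, a list of rows, each a list of 5 numbers: the shift along the tool's x, y, z normalised to -1 to 1, where 1 is 0.02 m, then the turn about the tool's z normalised to -1 to 1, where 1 is 5 degrees, then the closure, from 0 (fully open) to 1 (shut). In form: [[dx, dy, dz, roll, jaw], ...]. A call has 1 to 12 rows; each row shifts and turns the commanded pose from where the row before left it, along the tool's axes as they then stand; what a row does not reach is not made up. A row lasts 1/12 s, in which the tool goes at most 41.7 mm and 7.16 degrees, less where a joint would pass 70% of its speed; a pose out of reach is approached as far as the arm can. A call with a number of a shift or a turn outside -1 to 1 is refused whole. A call with a gripper value outside its range is refused whole. The fingers move at their own pace and stop on an object; FORCE is the grip in N (left out, the last holds). Time passes only in rows, so rows that do not move let the fingers close. It gives the time, the measured TCP pose, the force, the opening and the grip force at its end, in the units of the state.
- telemetry.get_obs(): the state, without advancing time (a new reading comes with each control period).
- imaging.read_camera(name): name is "side" or "top" or "wrist"; returns a dict with "pixels" (420x560x3 uint8, blue, green, red), "vertical_fov" (degrees; the focal length in pixels is half the picture's height over the tangent of half this angle, whatever the lens; pixels are square), "cx", "cy" (the principal point, pixels), "rvec" (rotation vector, rad) and "tvec" (3), from world to camera coordinates, as OpenCV has them. Camera axes: x right, y down, z forward; pixel columns grow to the right and rows downward; lengths in m; the calibration is good to about 2 mm. A picture is of the moment at which its call begins. There is no depth.
- job.finish_job(): hands the job in; it is judged then, once.
The state is a dict: "t": time; "qpos": joint angles; "joint_vel": joint speeds; "effort": joint torques, N m; "tcp_pos": TCP position; "ee_rot": TCP orientation; "wrist_force": force on the tool from outside, world axes, zero at the start; "moment": the same for the moment, N m; "opening": finger opening in m; "finger_force": force on a finger pad.
Only numpy, scipy, OpenCV 4.12 (cv2) and the standard library are available. Lean on these libraries where they do the work, as an engineer would, in place of code of your own. Each camera call takes 0.05 s, during which the arm holds its last target. There are 200 camera calls.

TASK

The ink pad has been left open in the pulled-out drawer of the small desktop drawer unit. Using only your fingertips, gripping and lifting nothing, push the raised lid of the ink pad over towards the drawer front and press it gently down shut, and only then push the drawer fully home by its front. Be gentle, leave everything else standing where it is, and take your hand away at the end.

Things in the scene. Friction and masses are not known exactly. Their poses are not given: they have to be found in the camera images.
- drawer_unit: Grey sheet-metal desktop drawer unit, 210 deep x 240 wide x 62 mm high, fixed to the worktop, with one white drawer. Origin at worktop level in the middle of its front; its x axis points from the front to the back (level, the direction in which the drawer shuts), y to its left, z up.
- drawer (a joint): How far the drawer is pulled out, in m: 0 is fully home, 0.185 the end of its travel; it starts about 0.15 to 0.18 out. It slides along the unit's x axis with about 1.5 N of friction and stays where it is left.
- drawer_front (a point): Middle of the outer face of the white drawer front (flat, 228 wide x 46 mm high, 9.5 to 55.5 mm above the worktop, 10 mm thick; behind it the drawer's sides rise to 40 mm above the worktop). It moves with the drawer; when home the face is flush with the unit's front. Axes as the unit's.
- ink_pad_lid (a joint): Angle of the ink pad's lid in rad: 0 is shut flat, 1.57 upright, 1.92 leaning fully back towards the unit. It starts at about 1.65 to 1.9. It turns on a hinge along the pad's back edge (parallel to the drawer front) that is light but damped (0.01 N m friction, 0.05 N m s/rad): it stays about where it is left and hardly falls by itself, so it must be followed all the way down.
- lid_hinge (a point): Middle of the lid's hinge line at the back edge of the dark blue ink pad. The pad (66 deep x 98 wide x 16 mm high when shut, its foot 10 mm below this point) is fixed in the front left compartment of the drawer, centred 33 mm in front of this point; this point lies 83 mm behind the outer face of the drawer front and 47 mm left of its middle, 23 mm above the worktop. It moves with the drawer. Axes as the unit's.
- lid_edge (a point): Middle of the lid's free edge, half-way through its thickness (lid: 64 mm from hinge to free edge, 98 wide, 5 mm thick). With the lid upright it is 64 mm above the hinge; shut, it is 64 mm in front of the hinge, and the lid's top face is 6 mm above the hinge. It moves with the lid.
- rubber_stamp: Wooden rubber stamp, 28x58 mm, 73 mm high, standing loose on the worktop to the left of the unit; origin under its middle. Leave alone.
- glue_stick: White and grey glue stick, 95 mm long, 28 mm thick, lying loose on the worktop to the right of the unit; origin under its middle. Leave alone.
- staple_box: Small box of staples, 41x74x27 mm, lying loose on the unit's top about its middle; origin under its middle. Leave alone.
- clip_box: Small box of paper clips, 53x75x21 mm, loose on the worktop at the left; origin under its middle. Leave alone.
- marker: Black capped marker, 125 mm long, 18 mm thick, lying loose on the worktop at the right; origin under its middle. Leave alone.

How it is judged:
By the outcome, as a careful person would: the job done as asked, in the order asked, and still so for the second after the job is handed in, with the robot touching nothing.
It also fails if it takes over 51 s, if anything falls off the work surface, if the arm or the gripper's body presses on something with over 40 N, if the wrist force passes 120 N, or if a joint passes its speed limit or range.

## Working session

There is one attempt and no reset: what is moved stays moved. The work goes in short steps, Python scripts to look and compute and a shell command to move; the robot and the scene stay as the last step left them, time stands still between calls to the robot, and variables do not carry over. Pictures are saved under pics/ and viewed, at most 10 in all, crops included, and the job is handed in when it is done.

```bash
mkdir -p pics; cat > h.py <<'E'
import numpy as np, cv2
from station import telemetry, imaging, job
class Cam:
    def __init__(s,name):
        d=imaging.read_camera(name); s.im=np.array(d["pixels"]); h,w=s.im.shape[:2]
        f=h/2/np.tan(np.radians(d["vertical_fov"])/2)
        s.K=np.array([[f,0,d["cx"]],[0,f,d["cy"]],[0,0,1]]); s.rv=np.array(d["rvec"],float); s.t=np.array(d["tvec"],float)
        s.R=cv2.Rodrigues(s.rv)[0]; s.c=-s.R.T@s.t.ravel(); s.d=d
    def plane(s,uv,z):
        r=s.R.T@np.linalg.inv(s.K)@np.array([uv[0],uv[1],1.]); return s.c+r*(z-s.c[2])/r[2]
    def proj(s,p):
        return cv2.projectPoints(np.array(p,float).reshape(-1,1,3),s.rv,s.t,s.K,None)[0].reshape(-1,2)
E
python3 - <<'E'
from h import *
o=telemetry.get_obs(); print({k:np.round(v,3).tolist() for k,v in o.items()})
for n in ("top","side"):
    c=Cam(n); cv2.imwrite(f"pics/{n}0.png",c.im); print(n,c.c,c.K[0,0],c.R[2],[k for k in c.d])
E
```

```text
{'t': 0.0, 'qpos': [-1.147, 0.126, -0.041, 1.405, 0.0, 1.571], 'joint_vel': [-0.002, -0.001, -0.0, -0.0, 0.002, 0.001], 'effort': [0.0, -43.592, 35.292, 0.017, -0.0, -0.0], 'tcp_pos': [0.216, -0.478, 0.197], 'ee_rot': [-3.14, -0.0, 0.424], 'wrist_force': [0.315, -0.337, -0.347], 'moment': [-0.044, 0.068, 0.02], 'finger_force': 0.0, 'opening': 0.085}
top [ 0.05232416 -0.08095365  1.39939878] 509.1838571846571 [ 0.38836131  0.05732411 -0.91972248] ['pixels', 'vertical_fov', 'cx', 'cy', 'rvec', 'tvec']
side [ 0.2231718  -1.13884135  0.69505879] 395.8860231921191 [ 0.29053744  0.83902479 -0.4600276 ] ['pixels', 'vertical_fov', 'cx', 'cy', 'rvec', 'tvec']
```

View pics/top0.png

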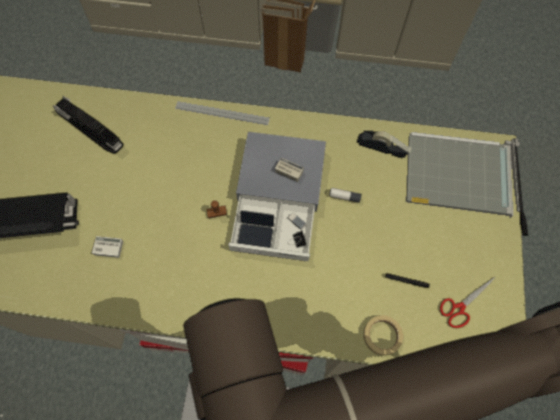

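View pics/side0.png

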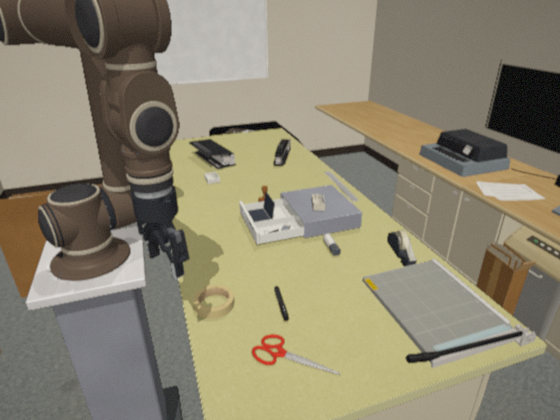

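The top view shows the unit at about (280,168), the open drawer below it with its front edge from (231,250) to (310,258), and the dark lid standing at about (256,218). The side view shows the same layout, with the lid upright at (268,208). Next I'll zoom in.

```bash
python3 - <<'E'
import cv2
im=cv2.imread("pics/top0.png")[122:268,195:370]
a=cv2.resize(im,None,fx=4,fy=4,interpolation=cv2.INTER_CUBIC)
cv2.imwrite("pics/topz.png",a)
im=cv2.imread("pics/side0.png")[170:262,225:375]
cv2.imwrite("pics/sidez.png",cv2.resize(im,None,fx=5,fy=5,interpolation=cv2.INTER_CUBIC))
E
```

```text
(no output)
```

View pics/topz.png

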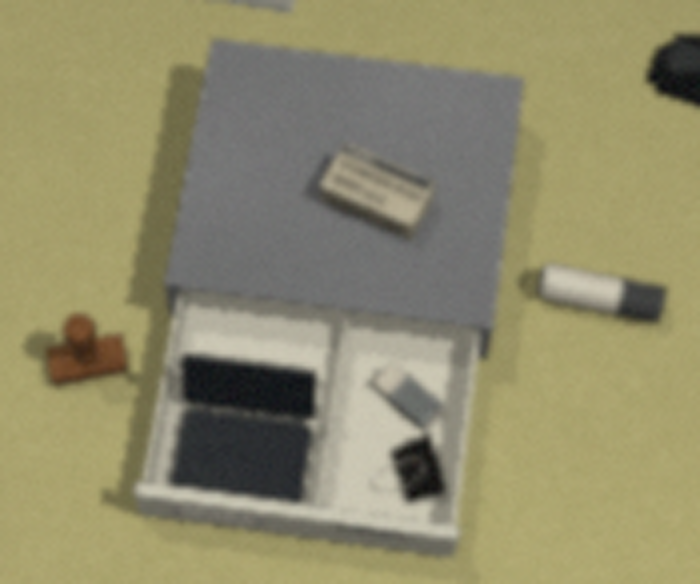

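View pics/sidez.png

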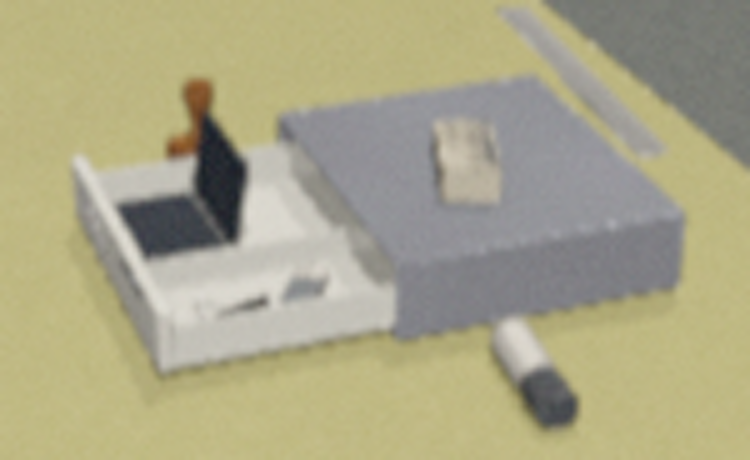

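The top zoom has the unit's top corners at about (212,42), (523,78), (488,328) and (170,287). The drawer front's top outer edge runs from (138,493) to (455,535), and the lid's free edge from (185,357) to (315,373). In the side zoom the lid's free edge runs from (205,115) to (245,160).

```bash
python3 - <<'E'
from h import *
from scipy.optimize import least_squares
T=Cam("top");S=Cam("side")
t=lambda x,y:(195+(x+.5)/4-.5,122+(y+.5)/4-.5)
s=lambda x,y:(225+(x+.5)/5-.5,170+(y+.5)/5-.5)
# points in unit frame: (x,y,z), or drawer-dependent
obs=[]
def U(c,uv,p,k=0): obs.append((c,uv,p,k))
U(T,t(212,42),(.21,.12,.062));U(T,t(523,78),(.21,-.12,.062));U(T,t(488,328),(0,-.12,.062));U(T,t(170,287),(0,.12,.062))
U(S,s(535,78),(.21,.12,.062));U(S,s(683,218),(.21,-.12,.062));U(S,s(398,262),(0,-.12,.062));U(S,s(280,115),(0,.12,.062))
U(T,t(138,495),(0,.114,.0555),1);U(T,t(455,537),(0,-.114,.0555),1)
U(S,s(78,162),(0,.114,.0555),1);U(S,s(163,318),(0,-.114,.0555),1)
for c,a,b in((T,t(183,357),t(317,374)),(S,s(205,115),s(245,160))):
    U(c,a,.049,2);U(c,b,-.049,2)
def pt(v,p,k):
    x,y,yaw,d,th=v
    if k==1:p=(p[0]-d,p[1],p[2])
    if k==2:p=(-d+.083-.064*np.cos(th),.047+p,.023+.064*np.sin(th))
    c,s_=np.cos(yaw),np.sin(yaw); return (x+c*p[0]-s_*p[1],y+s_*p[0]+c*p[1],p[2])
f=lambda v:np.concatenate([c.proj(pt(v,p,k))[0]-uv for c,uv,p,k in obs])
r=least_squares(f,[.45,-.05,0,.16,1.7],loss="soft_l1");v=r.x
print(np.round(v,4));print(np.round(f(v).reshape(-1,2),2).tolist())
for n,p,k in(("hinge",(.083,.047,.023),1),("edge",0,2),("front",(0,0,.0325),1)):print(n,np.round(pt(v,p,k),4))
E
```

```text
[ 0.6503 -0.0026 -0.0022  0.1557  1.735 ]
[[0.17, -0.75], [0.68, -0.25], [2.01, 0.17], [-1.01, -0.2], [-0.73, -1.09], [0.6, -1.28], [-0.51, 0.41], [-1.15, -0.58], [-0.21, -0.73], [1.88, -0.27], [-1.2, -1.36], [-0.78, -1.48], [-0.2, -0.27], [0.95, 0.01], [-0.45, -1.42], [0.05, 1.29]]
hinge [0.5777 0.0445 0.023 ]
edge [0.5882 0.0445 0.0861]
front [ 0.4946 -0.0023  0.0325]
```

```bash
python3 -m jog '[[0,0,0,0.81,1],[0,0,0,0.81,1],[0,0,0,0.81,1],[0,0,0,0.81,1],[0,0,0,0.81,1],[0,0,0,0.81,1],[0.8,-1,0,0,1],[0.8,-1,0,0,1],[0.8,-1,0,0,1],[0.8,-1,0,0,1],[0.8,-1,0,0,1],[0.8,-1,0,0,1]]' 20
```

```text
t: 1.2
tcp_pos: [0.3124, -0.3575, 0.1974]
ee_rot: [-3.141, 0.0, -0.001]
wrist_force: [0.5, 0.8, -0.1]
opening: -0.0002
finger_force: 0.0
```

```bash
python3 -m jog '[[0.8,-1,0,0,1],[0.8,-1,0,0,1],[0.8,-1,0,0,1],[0.8,-1,0,0,1],[0.8,-1,0,0,1],[0.8,-1,0,0,1],[0.8,-1,0,0,1],[0.8,-1,0,0,1],[0.8,-1,0,0,1],[0.8,-1,0,0,1],[0.8,-1,0,0,1],[0.8,-1,0,0,1]]' && python3 -m jog '[[0.8,-1,0,0,1],[0.8,-1,0,0,1],[0.8,-1,0,0,1],[0.8,-1,0,0,1],[0.8,-1,0,0,1],[0.8,-1,0,0,1],[0.8,-1,0,0,1],[0.8,-1,0,0,1],[0,0,1,0,1],[0,0,1,0,1],[0,0,1,0,1],[0,0,0,0,1]]'
python3 - <<'E'
from h import *
o=[]
for n,u,v in(("side",225,150),("top",195,122)):
    c=Cam(n);o.append(cv2.resize(c.im[v:v+130,u:u+130],None,fx=3,fy=3,interpolation=cv2.INTER_CUBIC))
    p=telemetry.get_obs()["tcp_pos"];print(n,(c.proj(p)[0]-[u,v])*3, (c.proj([.588,.0445,.086])[0]-[u,v])*3)
cv2.imwrite("pics/a.png",np.hstack(o))
E
```

```text
t: 2.2
tcp_pos: [0.5045, -0.1174, 0.1973]
ee_rot: [-3.142, 0.0, -0.0]
wrist_force: [-0.2, 0.1, -0.4]
opening: 0.0
finger_force: 0.0
t: 3.2
tcp_pos: [0.6298, 0.0248, 0.1329]
ee_rot: [-3.127, 0.007, 0.032]
wrist_force: [-0.5, -0.3, -1.0]
opening: -0.0001
finger_force: 0.0
side [172.62887248 103.50986109] [132.68431446 140.70691027]
top [214.1971868  210.46706898] [187.35199991 272.81000926]
```

View pics/a.png

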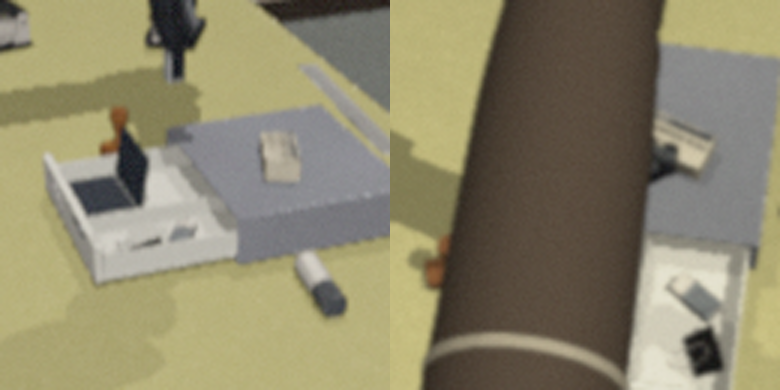

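The left half (side view) shows the fingertip at about (175,80), clearly above and behind the lid, whose top is near (133,148). The arm blocks the top view. The pose hadn't settled yet, so I'll re-read it.

```bash
python3 -m jog '[[0,0,0,0,1],[0,0,0,0,1],[0,0,0,0,1]]'
python3 - <<'E'
from h import *
c=Cam("side");p=np.array(telemetry.get_obs()["tcp_pos"]);u,v=255,150
print(p,(c.proj([p,p+[-.011,0,0]])-[u,v])*8,(c.proj([.588,.0445,.086])[0]-[u,v])*8)
cv2.imwrite("pics/b.png",cv2.resize(c.im[v:v+70,u:u+70],None,fx=8,fy=8,interpolation=cv2.INTER_CUBIC))
E
```

```text
t: 3.55
tcp_pos: [0.6328, 0.0246, 0.1392]
ee_rot: [-3.127, -0.002, 0.032]
wrist_force: [0.1, 0.7, 0.4]
opening: 0.0001
finger_force: 0.0
[0.63264525 0.02461613 0.13899945] [[225.3399477  267.40509559]
 [200.96872107 271.02556034]] [113.82483857 375.21842738]
```

View pics/b.png

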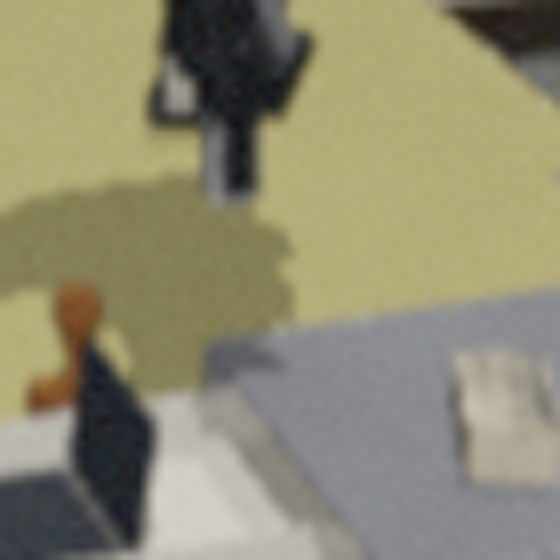

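The settled side crop shows the fingers ending at about (233,195), but the TCP projects to (225,267). I need to explain that gap, so I'll check against the start picture and look at the joints.

```bash
python3 - <<'E'
from h import *
o=telemetry.get_obs();print(np.round(o["qpos"],3),o["tcp_pos"],o["ee_rot"])
c=Cam("side");p=np.array(o["tcp_pos"]);u,v=255,150
print(c.K, "start tcp px",c.proj([[.216,-.478,.197],[.216,-.478,.257]]))
print("now tip ray at y:", [ (c.c+ (c.R.T@np.linalg.inv(c.K)@np.array([255+233/8,150+197/8,1]))*k) for k in (np.linalg.norm(p-c.c)*.92,np.linalg.norm(p-c.c)*1.0,np.linalg.norm(p-c.c)*1.05)])
im=cv2.imread("pics/side0.png")[190:290,130:230];a=cv2.resize(im,None,fx=4,fy=4)
w=Cam("wrist");b=cv2.resize(w.im,(533,400));print("wrist tcp px",w.proj(p)*[533/560,400/420],w.proj([[.588,.0935,.086],[.588,-.0045,.086]])*[533/560,400/420])
cv2.imwrite("pics/c.png",np.hstack([a[:, :260],b]))
E
```

```text
[0.031 0.335 0.097 1.331 0.014 3.141] [0.63264525 0.02461613 0.13899945] [-3.12732069e+00 -1.96494098e-03  3.15673771e-02]
[[395.88602319   0.         281.46530125]
 [  0.         395.88602319 205.02373856]
 [  0.           0.           1.        ]] start tcp px [[168.94416968 284.7112612 ]
 [164.66510606 259.65389517]]
now tip ray at y: [array([ 0.60760742, -0.05587473,  0.20727185]), array([0.6410366 , 0.03829628, 0.16485559]), array([0.66192984, 0.09715316, 0.13834543])]
wrist tcp px [[268.3550727  233.37156676]] [[183.78300855 252.94762316]
 [303.53765845 257.1880738 ]]
```

View pics/c.png

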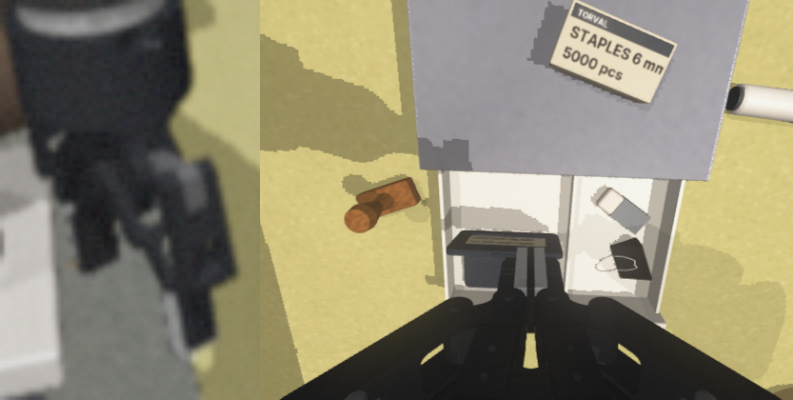

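The start picture agrees with the TCP when you allow for the open fingers sitting 13 mm back. The wrist picture shows the closed fingertips at about (528,248), just over the lid strip. Joint 6 is at its limit (3.141), so I'll roll back a little, centre on the lid and measure where the fingertip really ends.

```bash
python3 -m jog '[[0,0,0,-0.7,1],[0,0,0,-0.7,1],[0,-0.5,0,0,1],[0,-0.5,0,0,1],[0,0,0,0,1],[0,0,0,0,1]]'
python3 - <<'E'
from h import *
from scipy.spatial.transform import Rotation as Ro
o=telemetry.get_obs();print(np.round(o["qpos"],3));p=np.array(o["tcp_pos"]);R=Ro.from_euler("xyz",o["ee_rot"]).as_matrix()
c=Cam("side");w=Cam("wrist")
for k in(0,.013,.025,.05):
    q=p-R[:,2]*k;print(k,c.proj(q),w.proj(q))
u,v=c.proj(p)[0].round().astype(int)
print("side gray"); print(c.im[v-22:v+6:2,u-5:u+8].astype(int).mean(2).round().astype(int))
u,v=w.proj(p)[0].round().astype(int)
print("wrist gray");print(w.im[v-20:v+50:4,u-30:u+31:5].mean(2).round().astype(int))
E
```

```text
t: 4.2
tcp_pos: [0.6288, 0.0455, 0.1381]
ee_rot: [-3.128, -0.002, 0.154]
wrist_force: [-0.2, 0.5, 0.5]
opening: -0.0001
finger_force: 0.0
[0.065 0.332 0.09  1.329 0.014 3.052]
0 [[280.1183372  181.48694137]] [[281.41674666 244.86601875]]
0.013 [[280.1122803  178.04824922]] [[281.26679385 254.90323749]]
0.025 [[280.10664069 174.84646285]] [[281.10905624 265.46153935]]
0.05 [[280.09473892 168.08945295]] [[280.70154124 292.73890236]]
side gray
[[ 45  38  30  25  35  36  23  32  29  28  30  27  23]
 [ 50  68  56  41  32  38  34  29  34  30  43  45  58]
 [ 79 113 103  77  58  37  36  28  38  57  96 127 138]
 [ 69  73  99 113  96  50  34  32  56 111 149 158 156]
 [141 136 112 119 110  63  35  25  58 117 151 157 158]
 [154 147 120 115 111  65  33  37  61 115 153 158 157]
 [122 118 107 106 112  71  46  51  75 123 153 158 157]
 [112 112 112 116 125 110 107 114 121 146 158 157 156]
 [112 114 115 113 118 117 117 116 117 124 141 153 156]
 [117 116 115 115 116 115 112 114 116 114 117 119 124]
 [117 117 116 115 114 115 116 116 114 117 115 116 113]
 [115 117 115 118 116 115 113 116 116 115 116 115 
[... 417 characters left out ...]
84  90  82  70  65  61  62  64  63 148]
 [ 96  92  80  93  97 101  88  73  88  92  85  72  67]
 [ 54  54  52  53  67  93  92  93  76  96  99 102 104]
 [ 68  64  53  52  53  53  52  54  55  58  90  94 102]
 [ 72  72  70  56 102 102  59  49 103 104  56  56  58]
 [ 76  73  73  66 102 101  58  45 102 104  67  66  62]
 [ 72  73  69  67 101 101  51  47 104 103  66  66  70]
 [ 70  53  43  42 100 102  49  43 101 102  50  49  55]
 [ 70  42  42  42 100 100  46  42 100 102  48  47  53]
 [ 70  43  43  41 100  99  39  41 101 101  48  49  52]
 [ 70  41  40  40 100  99  39  39 101 100  58  46  48]
 [ 60  41  40  41  99  98  36  38  98 101  67  45  48]
 [ 51  40  39  38  98  98  36  36  98 100  75  44  45]]
```

```bash
python3 -m jog '[[-0.15,0,0.7,0,1],[0,0,0.7,0,1],[0,0,0.7,0,1],[0,0,0.5,0,1],[0,0,0.4,0,1],[0,0,0.3,0,1],[0,0,0.2,0,1],[0,0,0.2,0,1],[0,0,0,0,1],[0,0,0,0,1]]'
python3 - <<'E'
from h import *
o=telemetry.get_obs();p=np.array(o["tcp_pos"]);print(np.round(o["qpos"],3),p)
c=Cam("side");print(c.proj([p,p+[0,0,.02],[.588,.0445,.086]])-[250,150])
im=cv2.resize(c.im[150:220,250:320],None,fx=8,fy=8,interpolation=cv2.INTER_CUBIC);cv2.imwrite("pics/d.png",im)
E
```

```text
t: 5.13
tcp_pos: [0.6261, 0.0451, 0.0642]
ee_rot: [-3.127, -0.002, 0.154]
wrist_force: [-0.0, 0.1, -0.3]
opening: -0.0
finger_force: 0.0
[ 0.064  0.347 -0.052  1.172  0.014  3.052] [0.6260957  0.04506164 0.06419755]
[[29.56112899 50.75148458]
 [29.51974024 45.6707271 ]
 [19.22810482 46.90230342]]
```

View pics/d.png

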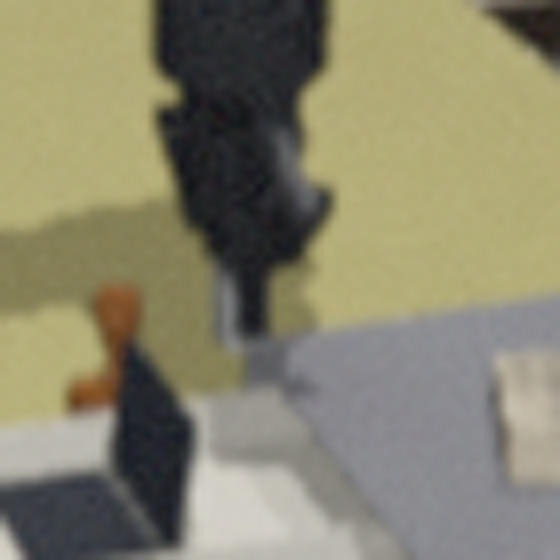

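The side crop shows the fingertips at (245,345). The lid's free edge runs from (125,330) to (195,410), with the tip behind it and still above it. The visible tip sits about 27 mm short of the reported TCP, so I'll go by touch and camera. Now I'll lower a little more, then sweep slowly forward.

```bash
python3 -m jog '[[0,0,0.4,0,1],[0,0,0.4,0,1],[0,0,0.2,0,1],[-0.25,-0.04,0,0,1],[-0.25,-0.04,0,0,1],[-0.25,-0.04,0,0,1],[-0.25,-0.04,0,0,1],[-0.25,-0.04,0,0,1],[0,0,0,0,1]]'; python3 -m jog '[[-0.25,-0.04,0,0,1],[-0.25,-0.04,0,0,1],[-0.25,-0.04,0,0,1]]'
cat >> h.py <<'E'
def look(f,u=250,v=150,n=70):
    o=telemetry.get_obs();p=np.array(o["tcp_pos"]);c=Cam("side")
    print("tcp",p.round(4),"F",np.round(o["wrist_force"],2),"tcp px",((c.proj([p,p+[0,0,.027]])-[u,v])*8).round().tolist())
    cv2.imwrite(f"pics/{f}.png",cv2.resize(c.im[v:v+n,u:u+n],None,fx=8,fy=8,interpolation=cv2.INTER_CUBIC))
    g=c.im.astype(int).max(2)[v:v+n,u:u+n]
    for r in g[20:n:2,0:n-20:1]:print("".join("#" if x<75 else "+" if x<110 else "." for x in r))
E
python3 -c "
from h import *
look('e')"
```

```text
t: 5.93
tcp_pos: [0.5999, 0.0455, 0.0446]
ee_rot: [-3.127, -0.002, 0.154]
wrist_force: [0.2, -0.6, -0.3]
opening: 0.0003
finger_force: 0.0
t: 6.18
tcp_pos: [0.5854, 0.0455, 0.0442]
ee_rot: [-3.128, -0.002, 0.154]
wrist_force: [1.6, 0.7, 0.8]
opening: -0.0004
finger_force: 0.6
tcp [0.5854 0.0455 0.0442] F [1.6  0.73 0.76] tcp px [[149.0, 460.0], [148.0, 405.0]]
.........+###############+........................
.........################+........................
.........+#############++#........................
..........#############+++........................
..........+############++.........................
..........+#############++........................
...........+#############+++#+....................
...........+#################.....................
............+###############+.....................
...........+++#############+......................
............++++########++........................
............++++++####+...........................
..........+##++++.+###+...........................
...........####++.+###+...........................
.........++####++.+###+...........................
.........+++####++................................
............+#####+...............................
.............######+..............................
.............+######..............................
.............+######+.............................
..++++++######++####+.............................
##############+++###+.............................
+###############++##+.............................
.+###############++##.............................
..+###############+++.............................
```

```bash
python3 -m jog '[[-0.19,-0.03,0.065,0,1],[-0.19,-0.03,0.065,0,1],[-0.19,-0.03,0.065,0,1],[-0.19,-0.03,0.065,0,1]]'; python3 -m jog '[[-0.14,-0.02,0.08,0,1],[-0.14,-0.02,0.08,0,1],[-0.14,-0.02,0.08,0,1],[-0.14,-0.02,0.08,0,1]]'
python3 -c "
from h import *
look('f')"
```

```text
t: 6.57
tcp_pos: [0.5696, 0.0456, 0.0386]
ee_rot: [-3.127, -0.001, 0.154]
wrist_force: [0.3, -0.0, 0.8]
opening: 0.0002
finger_force: 0.5
t: 6.9
tcp_pos: [0.5584, 0.0456, 0.0322]
ee_rot: [-3.127, -0.001, 0.154]
wrist_force: [-0.1, -0.4, 0.1]
opening: -0.0001
finger_force: 0.4
tcp [0.5584 0.0456 0.0322] F [-0.1  -0.36  0.11] tcp px [[91.0, 494.0], [90.0, 439.0]]
.####################.............................
..+###############+...............................
.++##############+................................
.+################................................
..#############++#................................
..+############+++................................
..+############+++................................
...+############+++...............................
...+#############++++#+...........................
....+#################............................
.....++#############+.............................
.......############+..............................
........+#########+...............................
........+++####++.................................
...+#+.....####+++................................
....+##++..####+..................................
.....+##++.###+...................................
.......+#+.++.....................................
........+###++....................................
........+###+++...................................
..+++##########+..................................
################++................................
+#################................................
.+#################+..............................
..+################+..............................
```

```bash
python3 -m jog '[[-0.11,-0.02,0.12,0,1],[-0.11,-0.02,0.12,0,1],[-0.11,-0.02,0.12,0,1],[-0.11,-0.02,0.12,0,1]]'; python3 -m jog '[[-0.08,-0.01,0.14,0,1],[-0.08,-0.01,0.14,0,1],[-0.08,-0.01,0.14,0,1],[-0.08,-0.01,0.1,0,1],[0,0,0,0,1]]'
python3 -c "
from h import *
look('g')"
```

```text
t: 7.28
tcp_pos: [0.5495, 0.0459, 0.0225]
ee_rot: [-3.128, -0.002, 0.154]
wrist_force: [1.9, -0.1, 0.7]
opening: -0.0002
finger_force: 0.5
t: 7.7
tcp_pos: [0.5426, 0.0459, 0.0117]
ee_rot: [-3.127, -0.001, 0.154]
wrist_force: [0.6, -0.1, -0.4]
opening: 0.0
finger_force: 0.0
tcp [0.5426 0.0459 0.0117] F [ 0.63 -0.13 -0.39] tcp px [[58.0, 540.0], [56.0, 486.0]]
#################.................................
#################.................................
#################.................................
################+.................................
##############+...................................
#############+....................................
##############....................................
##############+...................................
###########++#+++.................................
###########+++++++................................
###########+++++++................................
#############+++#+................................
+#############+##+................................
.++##############...............+.................
...#############+.................................
....+#########+...................................
....+++###+.......................................
+...+.+###+.......................................
##+++..####++.....................................
###++.+#######....................................
#####+..+.++###...................................
######+.....++##..................................
#######+......++#+................................
.+###########++###+...............................
..+###############++..............................
```

```bash
python3 -m jog '[[-0.05,-0.01,0.1,0,1],[-0.05,-0.01,0.1,0,1],[-0.05,-0.01,0.1,0,1]]'; python3 -m jog '[[0,0,0.08,0,1],[0,0,0.08,0,1]]';python3 -m jog '[[0,0,0.06,0,1],[0,0,0.06,0,1]]'
```

```text
t: 8.0
tcp_pos: [0.5405, 0.0461, 0.0064]
ee_rot: [-3.128, -0.002, 0.154]
wrist_force: [0.7, -0.3, 0.6]
opening: -0.0005
finger_force: 0.3
t: 8.17
tcp_pos: [0.5401, 0.0462, 0.003]
ee_rot: [-3.127, -0.001, 0.154]
wrist_force: [-0.5, 0.2, 1.0]
opening: -0.0
finger_force: 0.2
t: 8.33
tcp_pos: [0.5402, 0.0462, 0.0006]
ee_rot: [-3.127, -0.001, 0.154]
wrist_force: [0.3, 0.4, 0.6]
opening: -0.0001
finger_force: 0.2
```

```bash
python3 -m jog '[[0,0,0.05,0,1],[0,0,0.05,0,1]]'; python3 -m jog '[[0,0,0.04,0,1],[0,0,0,0,1]]'
```

```text
t: 8.5
tcp_pos: [0.5403, 0.0463, -0.0013]
ee_rot: [-3.127, -0.002, 0.154]
wrist_force: [-0.9, -0.7, 0.1]
opening: 0.0
finger_force: 0.2
t: 8.67
tcp_pos: [0.5402, 0.0463, -0.0022]
ee_rot: [-3.127, -0.001, 0.154]
wrist_force: [-0.4, 0.6, 0.1]
opening: -0.0001
finger_force: 0.0
```

```bash
python3 -c "
from h import *
look('i')"
```

```text
tcp [ 0.5402  0.0463 -0.0022] F [-0.45  0.65  0.06] tcp px [[54.0, 568.0], [52.0, 515.0]]
+.......+++++###+.................................
################+.................................
################+.................................
################..................................
################+.................................
################..................................
##############+...................................
#############+....................................
#############+++..................................
##########++##++++................................
##########+++#++++................................
##########+++++++.................................
###########++++++.................................
############+++##+..............+.................
#################.................................
..##############..................................
..+###########+...................................
....#######++.....................................
....++####+.......................................
+++++.+######+....................................
#+..+.+#######+...................................
##++..+###++###+..................................
###+........++###.................................
.+##+.........++#++...............................
..+###+++..+++###+++..............................
```

```bash
python3 -m jog '[[0,0,0.06,0,1],[0,0,0.06,0,1]]'; python3 -m jog '[[0,0,0.05,0,1],[0,0,0.05,0,1]]'
```

```text
t: 8.88
tcp_pos: [0.5404, 0.0463, -0.0043]
ee_rot: [-3.127, -0.002, 0.154]
wrist_force: [0.1, -0.1, 1.0]
opening: 0.0002
finger_force: 0.3
t: 9.05
tcp_pos: [0.5415, 0.0463, -0.005]
ee_rot: [-3.128, -0.004, 0.154]
wrist_force: [-1.8, -1.3, 14.7]
opening: -0.0003
finger_force: 7.3
```

```bash
python3 -m jog '[[0,0,0.05,0,1],[0,0,0.03,0,1]]'
```

```text
t: 9.22
tcp_pos: [0.543, 0.0463, -0.0051]
ee_rot: [-3.128, -0.007, 0.154]
wrist_force: [-1.8, -1.4, 18.6]
opening: -0.0
finger_force: 9.6
```

Firm contact, so the lid is down. I'll lift off and check it.

```bash
python3 -m jog '[[0,0,-0.1,0,1],[0,0,-0.1,0,1],[0,0,-0.3,0,1],[0,0,-0.6,0,1],[0,0,-1,0,1],[0,0,-1,0,1],[0,0,-1,0,1],[0,0,-1,0,1],[0,0,-0.5,0,1],[0,0,0,0,1]]'; python3 -c "
from h import *
look('j',235,160)"
```

```text
t: 10.05
tcp_pos: [0.5417, 0.0448, 0.1063]
ee_rot: [-3.128, -0.005, 0.154]
wrist_force: [0.0, -0.5, -0.5]
opening: -0.0003
finger_force: 0.0
tcp [0.5417 0.0448 0.1063] F [ 0.04 -0.47 -0.5 ] tcp px [[170.0, 269.0], [167.0, 211.0]]
..................+.+####.........................
..................+.+####.........................
....................+##++.........................
...........................++++...................
..........................++++++..................
...........................+++++..................
...........................+++++..................
............................+++...................
...........................++++................+..
........................+++++++...................
.......................+++++++....................
..................................................
..................................................
..................................................
.....................++++++#+.....................
..............##+..........+##....................
...............##+..........+##+..................
................##+..........+##+.................
.................##+..........+###................
..................+##+.....+++###++...............
...................+#+++++........................
..................................................
..................................................
..................................................
..................................................
```

View pics/j.png

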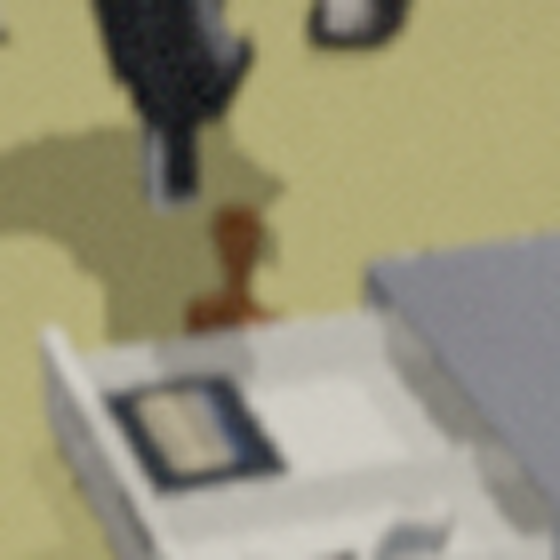

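The picture shows the lid lying flat, with its label facing up at (190,430). Its order in the task is done, so I'll move to in front of the drawer front, after checking clearance to the staple box.

```bash
python3 -m jog '[[-0.58,0.21,0,0,1],[-0.58,0.21,0,0,1],[-0.58,0.21,0,0,1],[-0.58,0.21,0,0,1],[-0.58,0.21,0,0,1],[-0.58,0.21,0,0,1],[-0.58,0.21,0,0,1],[-0.58,0.21,0,0,1],[0,0,0,0,1],[0,0,0,0,1]]'; python3 - <<'E'
from h import *
T=Cam("top");t=lambda x,y:(195+(x+.5)/4-.5,122+(y+.5)/4-.5)
for a in((405,235),(318,190),(435,185)):print(T.plane(t(*a),.062))
E
```

```text
t: 10.93
tcp_pos: [0.4534, -0.0031, 0.1037]
ee_rot: [-3.127, -0.003, 0.153]
wrist_force: [0.4, 0.4, -0.1]
opening: 0.0
finger_force: 0.0
[ 0.71527966 -0.04890536  0.062     ]
[0.74318663 0.01924423 0.062     ]
[ 0.75918584 -0.06583771  0.062     ]
```

```bash
python3 -m jog '[[0,0,1,0,1],[0,0,1,0,1],[0,0,1,0,1],[0,0,0.8,0,1],[0,0,0.6,0,1],[0,0,0.4,0,1],[0,0,0.2,0,1],[0,0,0,0,1],[0.25,0.04,0,0,1],[0.25,0.04,0,0,1],[0.25,0.04,0,0,1]]'; python3 -m jog '[[0.2,0.03,0,0,1],[0.2,0.03,0,0,1],[0.2,0.03,0,0,1]]'
```

```text
t: 11.9
tcp_pos: [0.4704, -0.0013, 0.0043]
ee_rot: [-3.128, -0.004, 0.154]
wrist_force: [-0.8, 0.2, 0.8]
opening: 0.0002
finger_force: 0.0
t: 12.15
tcp_pos: [0.4817, -0.0013, 0.0036]
ee_rot: [-3.127, -0.002, 0.154]
wrist_force: [0.7, -0.2, 1.0]
opening: 0.0002
finger_force: 0.0
```

```bash
python3 -m jog '[[0.2,0.03,0,0,1],[0.2,0.03,0,0,1],[0.2,0.03,0,0,1]]'; python3 -m jog '[[0.2,0.03,0,0,1],[0.2,0.03,0,0,1],[0.2,0.03,0,0,1]]'
```

```text
t: 12.4
tcp_pos: [0.4931, -0.0013, 0.0033]
ee_rot: [-3.127, -0.001, 0.154]
wrist_force: [-2.5, -0.6, 1.1]
opening: 0.0
finger_force: 0.9
t: 12.65
tcp_pos: [0.5055, -0.0013, 0.0033]
ee_rot: [-3.128, -0.001, 0.154]
wrist_force: [-1.9, -0.9, 0.9]
opening: 0.0003
finger_force: 0.8
```

Contact at about 2 N and the drawer is sliding.

```bash
python3 -m jog '[[0.35,0.05,0,0,1],[0.4,0.06,0,0,1],[0.4,0.06,0,0,1],[0.4,0.06,0,0,1],[0.4,0.06,0,0,1],[0.4,0.06,0,0,1],[0.4,0.06,0,0,1],[0.4,0.06,0,0,1],[0.4,0.06,0,0,1],[0.4,0.06,0,0,1],[0.4,0.06,0,0,1],[0.3,0.05,0,0,1]]'; python3 -m jog '[[0.25,0.04,0,0,1],[0.2,0.03,0,0,1],[0.2,0.03,0,0,1],[0.15,0.02,0,0,1],[0.15,0.02,0,0,1]]'
```

```text
t: 13.65
tcp_pos: [0.6004, -0.0006, 0.0033]
ee_rot: [-3.127, -0.002, 0.154]
wrist_force: [-3.0, -1.1, 0.3]
opening: 0.0002
finger_force: 0.9
t: 14.07
tcp_pos: [0.6187, -0.0006, 0.0032]
ee_rot: [-3.128, -0.001, 0.154]
wrist_force: [-1.9, -1.0, -1.3]
opening: 0.0
finger_force: 0.8
```

```bash
python3 -m jog '[[0.15,0.02,0,0,1],[0.15,0.02,0,0,1]]'; python3 -m jog '[[0.15,0.02,0,0,1],[0.1,0.02,0,0,1]]'
```

```text
t: 14.23
tcp_pos: [0.6247, -0.0004, 0.0033]
ee_rot: [-3.127, -0.002, 0.154]
wrist_force: [-2.9, -0.4, 0.0]
opening: 0.0002
finger_force: 0.8
t: 14.4
tcp_pos: [0.6301, -0.0004, 0.0033]
ee_rot: [-3.127, -0.002, 0.154]
wrist_force: [-1.5, -0.8, 0.1]
opening: 0.0001
finger_force: 0.8
```

```bash
python3 -m jog '[[0.1,0.02,0,0,1],[0.1,0.02,0,0,1]]'; python3 -m jog '[[0.1,0.02,0,0,1],[0.08,0.01,0,0,1]]'
```

```text
t: 14.57
tcp_pos: [0.6339, -0.0004, 0.0033]
ee_rot: [-3.127, -0.002, 0.154]
wrist_force: [-1.4, -0.5, 0.5]
opening: 0.0
finger_force: 0.8
t: 14.73
tcp_pos: [0.6376, -0.0005, 0.0033]
ee_rot: [-3.127, -0.002, 0.154]
wrist_force: [-1.2, 0.8, -0.2]
opening: 0.0002
finger_force: 0.8
```

```bash
python3 -m jog '[[0.08,0.01,0,0,1],[0.08,0.01,0,0,1]]'
```

```text
t: 14.9
tcp_pos: [0.6397, -0.0005, 0.0032]
ee_rot: [-3.127, 0.0, 0.154]
wrist_force: [-8.6, 0.7, 5.6]
opening: 0.0005
finger_force: 4.5
```

```bash
python3 -m jog '[[0.06,0.01,0,0,1],[0,0,0,0,1]]'; python3 -m jog '[[-0.15,-0.02,0,0,1],[-0.3,-0.05,0,0,1],[-0.8,-0.1,0,0,1],[-1,-0.15,0,0,1],[-1,-0.15,0,0,1],[-1,-0.15,0,0,1],[-1,-0.1,-0.5,0,1],[-0.5,0,-1,0,1],[0,0,-1,0,1],[0,0,-1,0,1],[0,0,-1,0,1],[0,0,-1,0,1]]'; python3 -m jog '[[-0.5,1,-0.5,0,1],[-0.5,1,0,0,1],[-0.5,1,0,0,1],[-0.5,1,0,0,1],[-0.5,1,0,0,1],[-0.5,1,0,0,1],[-0.5,1,0,0,1],[-0.5,1,0,0,1],[-0.5,1,0,0,1],[-0.5,1,0,0,1],[-0.5,1,0,0,1],[0,0,0,0,1]]'; python3 - <<'E'
from h import *
a=Cam("top").im[122:268,195:370];b=Cam("side").im[165:265,225:375]
cv2.imwrite("pics/z.png",np.hstack([cv2.resize(a,(400,334),interpolation=2),cv2.resize(b,(400,334),interpolation=2)]))
E
```

```text
t: 15.07
tcp_pos: [0.6396, -0.0005, 0.0032]
ee_rot: [-3.127, 0.002, 0.154]
wrist_force: [-8.8, 0.1, 5.4]
opening: 0.0001
finger_force: 4.6
t: 16.07
tcp_pos: [0.5262, -0.0056, 0.1147]
ee_rot: [-3.128, -0.003, 0.154]
wrist_force: [0.0, 0.7, 0.4]
opening: 0.0002
finger_force: 0.0
t: 17.07
tcp_pos: [0.4504, -0.2429, 0.1202]
ee_rot: [-3.129, -0.002, 0.151]
wrist_force: [-0.1, 0.8, 0.7]
opening: 0.0
finger_force: 0.0
```

View pics/z.png

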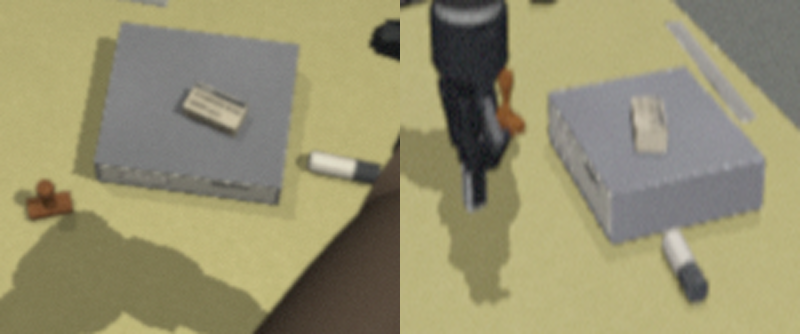

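The final picture shows the drawer front flush with the unit at (190,185). The staple box, stamp and glue stick look unmoved and the hand is clear, so I'll hand in.

```bash
python3 -c "
from station import job
print(job.finish_job())"
```

```text
the job is handed in; nothing more can be done
None
```

I pressed the ink pad lid shut (about 19 N at the wrist at most), then pushed the drawer fully home by its front (about 10 N at the stop); the staple box, stamp and glue stick look unmoved (clip box and marker were outside the last picture), the hand is clear, and the job is handed in at about 17 s.

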